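# Open the roaster's control box and plug in the new relay

### The job

The roaster's control box on the bench needs its new relay. Swing the box's door wide open by its wooden-tipped handle, at least to a right angle, leave it open, then plug the orange relay fully home in the white socket inside and let go of it. Leave the blue old relay, the steel cup and the bean jar where they stand.

Things in the scene. Friction and masses are not known exactly. Their poses are not given: they have to be found in the camera images.
- control_box: Fixed grey sheet-metal box, 120 (x) x 180 (y) x 150 mm high, walls 4 mm, open at its front (-x face) and top; the door covers both. Origin: centre of its underside, on the bench. Its x axis points from the open front to the back, y to its left, z up; its yaw differs from run to run.
- door (a joint): Opening angle of the bright steel door that covers the box's front and top: 0 rad = shut, 1.8 = stop; starts shut or slightly ajar. Upright hinge at the box's front left (+y) corner; the handle edge swings out of the front, clockwise seen from above, as the angle grows. No latch, no spring; friction (0.2 N m) holds it where it is left. Only when open (1.5 rad or so) is the socket free from above.
- door_hinge (a point): Point on the upright hinge axis, 130 mm above the bench; in the box's frame (-60, +90) mm. Axes turn with the door, and are the box's when shut. The door: front panel 180 mm wide, 8 mm thick, reaching from the hinge to -y; joined to its top edge, a roof panel 6 mm thick (top 156 mm above the bench) reaching 122 mm to +x of the hinge, which swings away with the door.
- handle_grip (a point): Where to pinch the door's upright handle from above: on its axis, 130 mm above the bench; in the door's frame 58 mm to -x and 150 mm to -y of the hinge. Axes as door_hinge: x square to the panel. Round wooden sleeve 18 mm thick from 100 to 155 mm height, top free, axis 50 mm out from the panel (41 mm free between); below it a 12 mm steel bar with stays to the panel at 60 and 90 mm height.
- socket_mouth (a point): Centre of the mouth of the rectangular hole in the white socket block (60 x 52 mm, top 70 mm above the bench) inside the box, 20 mm right (-y) of the box's centre. The hole is 29 mm along x, 23 mm along y, 18 mm deep, straight down. Axes as the box.
- new_relay: Loose orange relay, upright, about 80 g. Body 36 (x) x 28 (y) x 45 mm tall (from 15 to 60 mm above its origin) over a black plug foot 26 (x) x 20 (y) x 15 mm. Origin: centre of the foot's underside, so it is at 0 on the bench; fully home its shoulder rests on the socket block, the origin 15 mm below the mouth. Its x must lie along the socket's x; either way round fits. Grip it across y (28 mm).
- old_relay: Bystander: a blue relay of the same shape, upright on the bench. Leave it.
- sample_cup: Bystander: open steel cup, 64 mm wide, 60 mm tall, origin at the centre of its underside. Leave it.
- bean_jar: Bystander: amber jar, 72 mm wide, 120 mm tall, origin at the centre of its underside. Leave it.
Mind the look-alikes: they are no part of the job. Of the things shaped like the new_relay, the orange one is meant.

How it is judged:
By the outcome, as a careful person would: the job done as asked, in the order asked, and still so for the second after the job is handed in, with the robot touching nothing.
It also fails if it takes over 61 s, if anything falls off the work surface, if the arm or the gripper's body presses on something with over 40 N, if the wrist force passes 120 N, or if a joint passes its speed limit or range.

### The arm

A 6-joint arm with a two-finger parallel gripper is mounted at the origin on the work surface. World frame = base frame: x ahead of the robot, y to its left, z up, the work surface at z = 0. Lengths are in m, angles in rad, forces in N, time in s.
With the tool pointing down it reaches from about 0.275 to 0.75 m from the base axis. Payload 10.2 kg.
Tool frame: the origin (TCP) lies at the very end of the fingers, on their centre line; the grasp point (between the pads) lies 19 mm behind it (env.grip_point_offset is the distance from the TCP to the grasp point, in m); z points along the fingers, y is the line along which they close (so a half turn about z gives the same grasp; the last joint's range is limited). The gripper opens to 88 mm and grips with 3 to 60 N. Pads are 18 mm wide; open, the fingers measure 123 mm over their backs; the gripper's body (75 mm by 187 mm) begins 45 mm behind the grasp point.
Start: joints at [-1.495, 0.313, 1.498, -0, 1.331, -0.223], TCP at [0.155, -0.502, 0.239] pointing down, gripper open.
Joint ranges: [-2.94, 2.94], [-0.97, 2.17], [0.19, 2.56], [-1.23, 4.37], [0.02, 3.11], [-2.88, 2.88]. Speed limits (rad/s): [2.39, 2.39, 3.01, 3.14, 3.14, 3.14].

### API

Orientations are given as a unit quaternion [w, x, y, z].
In Python, from cell import read_state, imaging, job, env gives the robot as it stands.
- The arm moves only by the tool apply_moves, never from a script. Its argument "deltas" is a list of rows, each an object of numbers: "tx", "ty", "tz": the shift along the tool's x, y, z in mm; "ax", "ay", "az": the turn, a rotation vector about the tool's x, y, z in degrees. In form: [{"tx": .., "ty": .., "tz": .., "ax": .., "ay": .., "az": ..}, ...]. A call has 1 to 20 rows; each row shifts and turns the commanded pose from where the row before left it, along the tool's axes as they then stand; what a row does not reach is not made up. A row lasts 1/10 s, in which the tool goes at most 50 mm and 8.59 degrees, less where a joint would pass 70% of its speed; a pose out of reach is approached as far as the arm can. A call is refused whole if a number of a shift passes 50 or a number of a turn 8.59, either way. A call with a gripper value outside its range is refused whole. "fingers" is the opening, from -1 (shut) to 1 (fully open), so that 0 is half open, set as the call begins (left out, the last holds). The fingers move at their own pace and stop on an object; "force" is the grip in N (left out, the last holds). Time passes only in rows, so rows that do not move let the fingers close. It gives the time, the measured TCP pose, the force, the opening and the grip force at its end, in the units of the state.
- read_state(): the state, without advancing time (a new reading comes with each control period).
- imaging.camera(name): name is "scene" or "side" or "wrist"; returns a dict with "color" (480x640x3 uint8, red, green, blue), "camera_matrix" (3x3 intrinsics, pixels), "k1" (the pictures are not rectified: a ray, as slopes to the right and down, at radius r is drawn at 1 + k1 r^2 times it, then the intrinsics apply), "pose" (4x4, takes a point from camera to world coordinates); the wrist camera has in their place "mount" (4x4, takes a point from camera to tool coordinates, whose origin is the TCP and whose axes are the flange's). Camera axes: x right, y up, looking along -z (the intrinsics and any distortion apply to the point x, -y, -z); pixel columns grow to the right and rows downward; lengths in m; the calibration is good to about 2 mm. A picture is of the moment at which its call begins: read the wrist's pose just before it. There is no depth.
- job.job_done(): hands the job in; it is judged then, once.
The state is a dict: "t": time; "qpos": joint angles; "qd": joint speeds; "joint_efforts": joint torques, N m; "eef_pos": TCP position; "ee_rot": TCP orientation; "contact_force": force on the tool from outside, world axes, zero at the start; "wrist_torque": the same for the moment, N m; "finger_gap": finger opening in m; "grasp_force": force on a finger pad.
Only numpy, scipy, OpenCV 4.12 (cv2) and the standard library are available. Lean on these libraries where they do the work, as an engineer would, in place of code of your own. Each camera call takes 0.05 s, during which the arm holds its last target. There are 200 camera calls.

## Working session

There is one attempt and no reset: what is moved stays moved. The work goes in short steps, Python scripts to look and compute and a tool call to move; the robot and the scene stay as the last step left them, time stands still between calls to the robot, and variables do not carry over. Pictures are saved under pics/ and viewed, at most 12 in all, crops included, and the job is handed in when it is done.

Besides the shell and the picture viewer there is one more tool, called as name(argument=value, ...) on one line, values as JSON. apply_moves: Moves the arm, as the interface text tells. Its arguments: {"type":"object","properties":{"deltas":{"type":"array"},"fingers":{"type":"number"},"force":{"type":"number"}},"required":["deltas"]}

```bash
ls; mkdir -p pics; cat > h.py <<'E'
import numpy as np, cv2
from cell import read_state, imaging, job, env
from scipy.spatial.transform import Rotation as R
def snap(n,f=None):
    s=read_state(); c=imaging.camera(n)
    if 'pose' not in c or n=='wrist':
        T=np.eye(4); q=s['ee_rot']; T[:3,:3]=R.from_quat([q[1],q[2],q[3],q[0]]).as_matrix(); T[:3,3]=s['eef_pos']
        c['pose']=T@np.array(c['mount'])
    if f: cv2.imwrite('pics/'+f,cv2.cvtColor(c['color'],cv2.COLOR_RGB2BGR))
    return c
def ray(c,uv):
    K=np.array(c['camera_matrix']); uv=np.atleast_2d(np.array(uv,float))
    d=np.column_stack([(uv[:,0]-K[0,2])/K[0,0],(uv[:,1]-K[1,2])/K[1,1]]); x=d.copy()
    for _ in range(20): x=d/(1+c['k1']*(x**2).sum(1,keepdims=True))
    P=np.array(c['pose']); v=np.column_stack([x[:,0],-x[:,1],-np.ones(len(x))])@P[:3,:3].T
    return P[:3,3],v
def onz(c,uv,z):
    o,v=ray(c,uv); return o+v*((z-o[2])/v[:,2:3])
def proj(c,p):
    K=np.array(c['camera_matrix']); P=np.array(c['pose']); q=(np.atleast_2d(p)-P[:3,3])@P[:3,:3]
    x=np.column_stack([q[:,0],-q[:,1]])/-q[:,2:3]; x=x*(1+c['k1']*(x**2).sum(1,keepdims=True))
    return x*[K[0,0],K[1,1]]+[K[0,2],K[1,2]]
def tri(c1,u1,c2,u2):
    o1,v1=ray(c1,u1);o2,v2=ray(c2,u2);a=v1[0]/np.linalg.norm(v1[0]);b=v2[0]/np.linalg.norm(v2[0])
    t=np.linalg.lstsq(np.column_stack([a,-b]),o2-o1,rcond=None)[0]
    p,q=o1+a*t[0],o2+b*t[1]; return (p+q)/2,np.linalg.norm(p-q)
E
python3 - <<'E'
from h import *
for n in('scene','side','wrist'):
    c=snap(n,n+'0.png'); print(n,np.round(c['pose'],3).tolist(),c['camera_matrix'][0],c['k1'])
s=read_state();print(s['t'],s['eef_pos'],s['ee_rot'],s['finger_gap'])
E
```

```text
pics
scene [[0.861, -0.392, 0.323, 1.046], [0.508, 0.673, -0.537, -0.759], [-0.007, 0.627, 0.779, 1.295], [0.0, 0.0, 0.0, 1.0]] [612.16718609   0.         317.48535312] 0.06777609107213432
side [[-0.95, 0.149, -0.276, 0.176], [-0.313, -0.496, 0.81, 1.14], [-0.017, 0.855, 0.518, 0.776], [0.0, 0.0, 0.0, 1.0]] [462.47126566   0.         313.91937174] -0.0903602976015985
wrist [[0.294, 0.905, 0.307, 0.235], [-0.956, 0.278, 0.095, -0.477], [0.0, -0.321, 0.947, 0.384], [0.0, 0.0, 0.0, 1.0]] [422.75565542   0.         311.02346618] -0.09213086044677757
0.15 [ 0.15453942 -0.50155824  0.23830289] [-4.89151677e-04  9.88856012e-01  1.48874265e-01  4.09848183e-05] 0.08818731858694533
```

View pics/scene0.png

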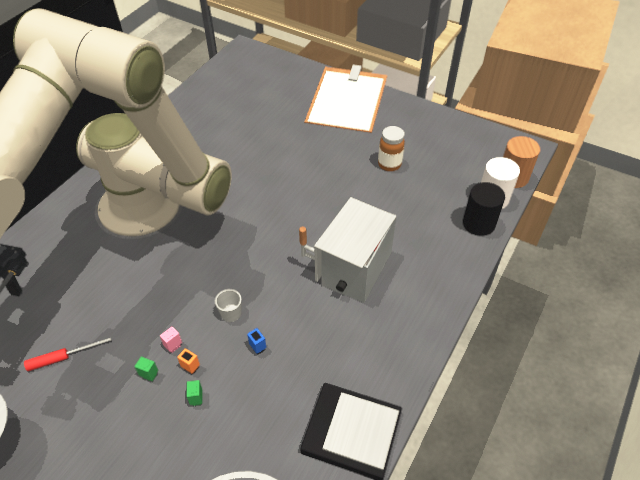

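View pics/side0.png

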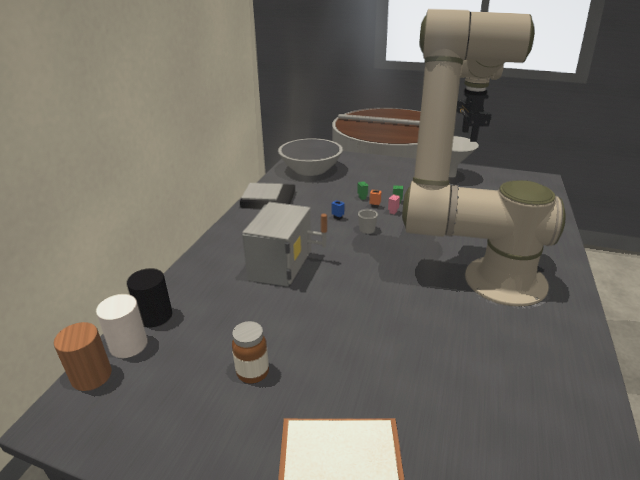

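The scene picture shows the box around (355,245), its handle at (303,235), the orange relay at (188,360), the blue one at (257,340) and the cup at (228,305). In the side picture the handle is at (324,224) and the orange relay at (376,198). I'll enlarge crops of these.

```bash
python3 - <<'E'
from h import *
a=cv2.imread('pics/scene0.png');b=cv2.imread('pics/side0.png')
A=cv2.resize(a[190:310,285:415],None,fx=4,fy=4,interpolation=cv2.INTER_CUBIC)
B=cv2.resize(a[320:410,130:280],None,fx=2,fy=2,interpolation=cv2.INTER_CUBIC)
C=cv2.resize(b[170:290,240:390],None,fx=1.8,fy=1.8,interpolation=cv2.INTER_CUBIC)
o=np.zeros((600,800,3),np.uint8);o[:480,:520]=A;o[:180,520:800]=B[:, :280];o[200:416,530:800]=C
cv2.imwrite('pics/crop1.png',o)
sc=snap('scene');sd=snap('side')
def blobs(c,hlo,hhi,smin,vmin):
    h=cv2.cvtColor(c['color'],cv2.COLOR_RGB2HSV);m=cv2.inRange(h,(hlo,smin,vmin),(hhi,255,255))
    n,l,st,ce=cv2.connectedComponentsWithStats(m)
    return [(st[i].tolist(),ce[i].round(1).tolist()) for i in range(1,n) if 25<st[i][4]<900]
for c in(sc,sd): print('orange',blobs(c,4,18,140,100)); print('blue',blobs(c,105,130,120,60))
E
```

```text
orange [([324, 68, 11, 6, 27], [328.4, 69.4]), ([335, 68, 15, 5, 30], [342.6, 69.9]), ([369, 73, 17, 7, 39], [377.3, 75.5]), ([314, 75, 10, 23, 31], [318.7, 85.9]), ([505, 137, 34, 51, 706], [522.0, 160.1]), ([381, 139, 23, 15, 210], [391.5, 147.4]), ([385, 165, 16, 6, 37], [391.4, 168.2]), ([300, 227, 6, 18, 96], [302.5, 235.5]), ([178, 348, 21, 26, 266], [188.5, 362.0])]
blue [([247, 328, 19, 26, 268], [256.7, 341.1])]
orange [([370, 190, 11, 15, 135], [374.9, 197.3]), ([68, 338, 12, 13, 36], [74.9, 344.6]), ([232, 340, 32, 14, 165], [246.2, 348.4])]
blue [([332, 201, 12, 16, 163], [337.5, 208.5])]
```

View pics/crop1.png

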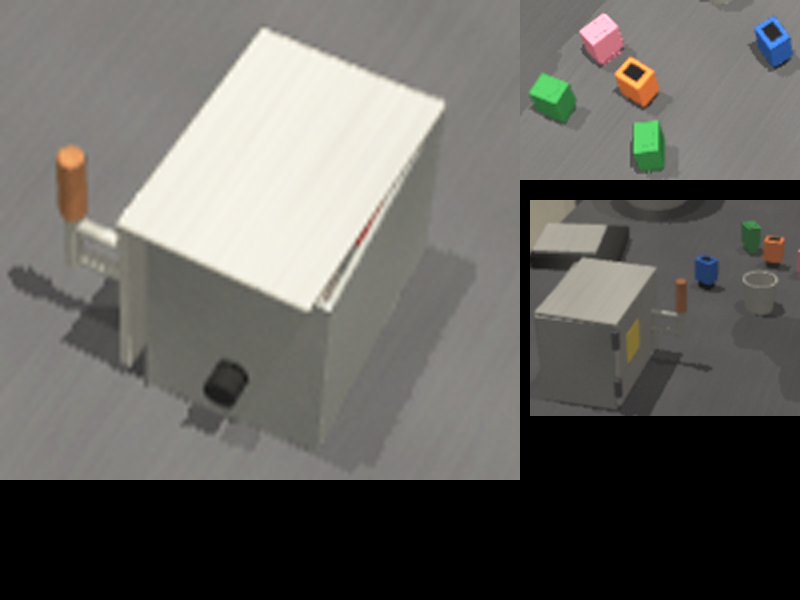

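The crop shows roof corners in scene pixels at about (315,245), (351,197), (396,216) and (362,267). The handle tip is at (302.5,228), and the door is slightly ajar. The relay's top pin hole is at about (188,355).

```bash
python3 - <<'E'
from h import *
sc=snap('scene');sd=snap('side')
p=onz(sc,[[315,245],[351.3,197],[395.8,215.8],[362,267]],.156)[:,:2]
print('roof FR,FL,BL,BR',p.round(4).tolist(),[np.linalg.norm(p[i]-p[(i+1)%4]).round(3) for i in range(4)])
for i,j in((0,1),(3,2),(0,3),(1,2)): d=p[j]-p[i]; print(np.degrees(np.arctan2(d[1],d[0])).round(1))
b=onz(sc,[[365,301],[322,285.7]],0)[:,:2]; print('bottom right B,F',b.round(4)); d=b[0]-b[1];print(np.linalg.norm(d),np.degrees(np.arctan2(d[1],d[0])))
print('handle mid z .1275',tri(sc,[302.5,235.7],sd,[324,224]), onz(sc,[302.7,229],.155))
print('relay',tri(sc,[188.5,361],sd,[375.5,197.3]),onz(sc,[[188.5,355.5]],.06))
h=cv2.cvtColor(sc['color'],cv2.COLOR_RGB2HSV)
m=cv2.inRange(h,(4,140,100),(18,255,255))
print('blue',onz(sc,[257,335],.06),'cup',onz(sc,[228,297],.06))
E
```

```text
roof FR,FL,BL,BR [[0.5716, 0.0192], [0.5716, 0.1999], [0.697, 0.1992], [0.6988, 0.0179]] [np.float64(0.181), np.float64(0.125), np.float64(0.181), np.float64(0.127)]
90.0
90.6
-0.6
-0.3
bottom right B,F [[0.7077 0.0337]
 [0.5905 0.0195]]
0.11801723645073704 6.909886632973024
handle mid z .1275 (array([0.51689673, 0.05050183, 0.12455887]), np.float64(0.00047542240067901745)) [[0.51982684 0.04770691 0.155     ]]
relay (array([ 0.44440053, -0.33500832,  0.03542473]), np.float64(0.0010136059976755033)) [[ 0.44808984 -0.33231042  0.06      ]]
blue [[ 0.55164498 -0.21142537  0.06      ]] cup [[ 0.43200128 -0.15953964  0.06      ]]
```

apply_moves(deltas=[{"tx": 25.5, "ty": -21}, {"tx": 25.5, "ty": -21}, {"tx": 25.5, "ty": -21}, {"tx": 25.5, "ty": -21}, {"tx": 25.5, "ty": -21}, {"tx": 25.5, "ty": -21}, {"tx": 25.5, "ty": -21}, {"tx": 25.5, "ty": -21}, {"tx": 25.5, "ty": -21}, {"tx": 25.5, "ty": -21}, {"tx": 25.5, "ty": -21}, {"tx": 25.5, "ty": -21}, {"tx": 25.5, "ty": -21}, {"tx": 25.5, "ty": -21}, {"tx": 25.5, "ty": -21}, {"tx": 25.5, "ty": -21}, {"tx": 25.5, "ty": -21}, {"tx": 25.5, "ty": -21}, {"tx": 25.5, "ty": -21}, {"tx": 25.5, "ty": -21}], fingers=0.3, force=20)

```text
schema error: expected keys tx, ty, tz, ax, ay, az
```

apply_moves(deltas=[{"az": -8.55}, {"az": -8.55}, {"az": -8.55}, {"az": -8.55}, {"az": -8.55}, {"az": -8.55}, {"az": -8.55}, {"az": -8.55}, {"az": -8.55}, {"az": -8.55}, {"az": -8.55}, {"az": -8.55}, {"az": -8.55}, {"az": -8.55}, {"az": -8.55}, {"az": -8.55}, {"az": -8.55}, {"az": -8.55}, {"az": -8.55}])

```text
schema error: expected keys tx, ty, tz, ax, ay, az
```

```bash
python3 - <<'E'
from h import *
s=read_state();print(s['t'],s['eef_pos'],s['ee_rot'],s['finger_gap'],np.degrees(s['qpos']).round(1))
w=snap('wrist','w1.png')
print(proj(w,[[.519,.049,.155],[.577,.199,.156],[.646,.097,.07]]))
m=cv2.inRange(cv2.cvtColor(w['color'],cv2.COLOR_RGB2HSV),(4,110,70),(18,255,255))
n,l,st,ce=cv2.connectedComponentsWithStats(m);print([(st[i],ce[i]) for i in range(1,n) if st[i][4]>100])
E
```

```text
0.35 [ 0.15453372 -0.50169585  0.23859393] [-1.48347038e-04  9.88860867e-01  1.48842748e-01  1.06793602e-05] 0.08811412491180823 [-85.7  17.9  85.8  -0.   76.3 -12.8]
[[ 11091.87032755  12481.18633291]
 [125361.03223303 130863.61117847]
 [  4886.27949138   6990.76164729]]
[(array([263, 158,  22,  32, 114], dtype=int32), array([272.6754386 , 171.49122807]))]
```

View pics/w1.png

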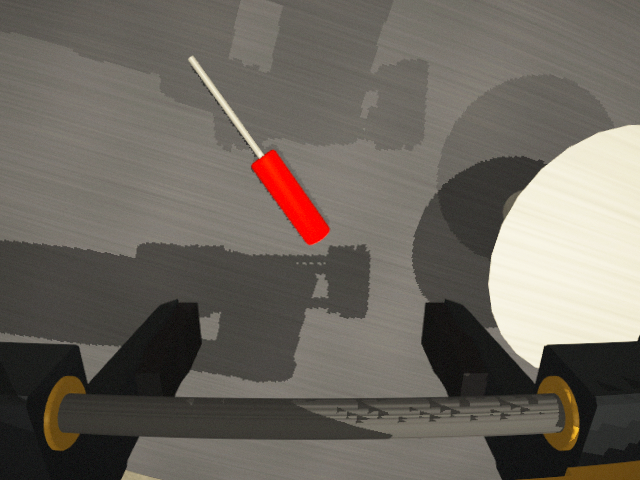

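The wrist picture shows only the screwdriver and the bowl, so the arm hasn't moved. Every row needs all six keys, so I'm resending both calls.

apply_moves(deltas=[{"tx": 34, "ty": -28, "tz": 0, "ax": 0, "ay": 0, "az": 0}, {"tx": 34, "ty": -28, "tz": 0, "ax": 0, "ay": 0, "az": 0}, {"tx": 34, "ty": -28, "tz": 0, "ax": 0, "ay": 0, "az": 0}, {"tx": 34, "ty": -28, "tz": 0, "ax": 0, "ay": 0, "az": 0}, {"tx": 34, "ty": -28, "tz": 0, "ax": 0, "ay": 0, "az": 0}, {"tx": 34, "ty": -28, "tz": 0, "ax": 0, "ay": 0, "az": 0}, {"tx": 34, "ty": -28, "tz": 0, "ax": 0, "ay": 0, "az": 0}, {"tx": 34, "ty": -28, "tz": 0, "ax": 0, "ay": 0, "az": 0}, {"tx": 34, "ty": -28, "tz": 0, "ax": 0, "ay": 0, "az": 0}, {"tx": 34, "ty": -28, "tz": 0, "ax": 0, "ay": 0, "az": 0}, {"tx": 34, "ty": -28, "tz": 0, "ax": 0, "ay": 0, "az": 0}, {"tx": 34, "ty": -28, "tz": 0, "ax": 0, "ay": 0, "az": 0}, {"tx": 34, "ty": -28, "tz": 0, "ax": 0, "ay": 0, "az": 0}, {"tx": 34, "ty": -28, "tz": 0, "ax": 0, "ay": 0, "az": 0}, {"tx": 34, "ty": -28, "tz": 0, "ax": 0, "ay": 0, "az": 0}], fingers=0.3, force=20)

```text
t: 1.9
eef_pos: [0.5191, 0.0516, 0.2388]
ee_rot: [0.0, 0.989, 0.149, 0.0]
contact_force: [0.0, -1.2, 1.0]
finger_gap: 0.0573
grasp_force: 0.0
```

apply_moves(deltas=[{"tx": 0, "ty": 0, "tz": 0, "ax": 0, "ay": 0, "az": -8.55}, {"tx": 0, "ty": 0, "tz": 0, "ax": 0, "ay": 0, "az": -8.55}, {"tx": 0, "ty": 0, "tz": 0, "ax": 0, "ay": 0, "az": -8.55}, {"tx": 0, "ty": 0, "tz": 0, "ax": 0, "ay": 0, "az": -8.55}, {"tx": 0, "ty": 0, "tz": 0, "ax": 0, "ay": 0, "az": -8.55}, {"tx": 0, "ty": 0, "tz": 0, "ax": 0, "ay": 0, "az": -8.55}, {"tx": 0, "ty": 0, "tz": 0, "ax": 0, "ay": 0, "az": -8.55}, {"tx": 0, "ty": 0, "tz": 0, "ax": 0, "ay": 0, "az": -8.55}, {"tx": 0, "ty": 0, "tz": 0, "ax": 0, "ay": 0, "az": -8.55}, {"tx": 0, "ty": 0, "tz": 0, "ax": 0, "ay": 0, "az": -8.55}, {"tx": 0, "ty": 0, "tz": 0, "ax": 0, "ay": 0, "az": -8.55}, {"tx": 0, "ty": 0, "tz": 0, "ax": 0, "ay": 0, "az": -8.55}, {"tx": 0, "ty": 0, "tz": 0, "ax": 0, "ay": 0, "az": -8.55}, {"tx": 0, "ty": 0, "tz": 0, "ax": 0, "ay": 0, "az": -8.55}, {"tx": 0, "ty": 0, "tz": 0, "ax": 0, "ay": 0, "az": -8.55}, {"tx": 0, "ty": 0, "tz": 0, "ax": 0, "ay": 0, "az": -8.55}, {"tx": 0, "ty": 0, "tz": 0, "ax": 0, "ay": 0, "az": -8.55}, {"tx": 0, "ty": 0, "tz": 0, "ax": 0, "ay": 0, "az": -8.55}, {"tx": 0, "ty": 0, "tz": 0, "ax": 0, "ay": 0, "az": -8.55}])

```text
t: 3.8
eef_pos: [0.5183, 0.0498, 0.2387]
ee_rot: [0.0, 0.001, 1.0, 0.0]
contact_force: [-0.2, -0.2, -0.7]
finger_gap: 0.057
grasp_force: 0.0
```

```bash
python3 - <<'E'
from h import *
s=read_state();print(s['t'],s['eef_pos'],s['ee_rot'],s['finger_gap'],np.degrees(s['qpos']).round(1))
w=snap('wrist','w2.png')
print(proj(w,[[.519,.049,.155],[.577,.199,.156],[.646,.097,.07]]))
m=cv2.inRange(cv2.cvtColor(w['color'],cv2.COLOR_RGB2HSV),(4,110,70),(18,255,255))
n,l,st,ce=cv2.connectedComponentsWithStats(m);print([(st[i],ce[i]) for i in range(1,n) if st[i][4]>100])
E
```

```text
3.8 [0.51829015 0.04977266 0.23872992] [1.34900646e-05 6.76290401e-04 9.99999771e-01 9.80470365e-06] 0.057002329793204916 [ -7.4  17.4  86.6   0.   76.1 -97.3]
[[310.89382132 251.21234567]
 [545.14968386 336.0759809 ]
 [366.5247692  354.59776145]]
[(array([ 296,  214,   31,   51, 1287], dtype=int32), array([310.90520591, 239.67599068]))]
```

View pics/w2.png

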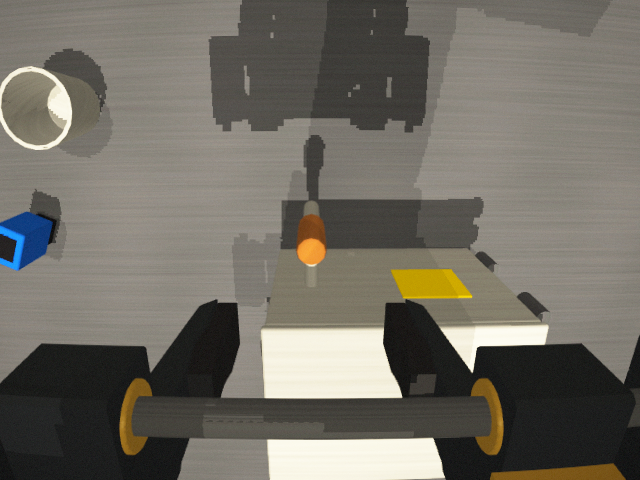

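The handle top sits at (311,252), and I predicted (311,251). Descend and grip.

apply_moves(deltas=[{"tx": 0, "ty": 0, "tz": 25, "ax": 0, "ay": 0, "az": 0}, {"tx": 0, "ty": 0, "tz": 25, "ax": 0, "ay": 0, "az": 0}, {"tx": 0, "ty": 0, "tz": 25, "ax": 0, "ay": 0, "az": 0}, {"tx": 0, "ty": 0, "tz": 25, "ax": 0, "ay": 0, "az": 0}, {"tx": 0, "ty": 0, "tz": 25, "ax": 0, "ay": 0, "az": 0}, {"tx": 0, "ty": 0, "tz": 0, "ax": 0, "ay": 0, "az": 0}])

```text
t: 4.45
eef_pos: [0.5167, 0.0499, 0.1112]
ee_rot: [-0.003, 0.005, 1.0, 0.0]
contact_force: [-0.5, 0.1, 1.3]
finger_gap: 0.0578
grasp_force: 0.0
```

apply_moves(deltas=[{"tx": 0, "ty": 0, "tz": 0, "ax": 0, "ay": 0, "az": 0}, {"tx": 0, "ty": 0, "tz": 0, "ax": 0, "ay": 0, "az": 0}, {"tx": 0, "ty": 0, "tz": 0, "ax": 0, "ay": 0, "az": 0}, {"tx": 0, "ty": 0, "tz": 0, "ax": 0, "ay": 0, "az": 0}, {"tx": 0, "ty": 0, "tz": 0, "ax": 0, "ay": 0, "az": 0}, {"tx": 0, "ty": 0, "tz": 0, "ax": 0, "ay": 0, "az": 0}], fingers=-1, force=15)

```text
t: 5.05
eef_pos: [0.5184, 0.0497, 0.1141]
ee_rot: [0.0, 0.004, 1.0, -0.0]
contact_force: [0.1, -0.2, 2.3]
finger_gap: 0.0174
grasp_force: 15.0
```

apply_moves(deltas=[{"tx": 12.8, "ty": 5.7, "tz": 0, "ax": 0, "ay": 0, "az": 5}, {"tx": 12.8, "ty": 5.7, "tz": 0, "ax": 0, "ay": 0, "az": 5}, {"tx": 12.8, "ty": 5.7, "tz": 0, "ax": 0, "ay": 0, "az": 5}, {"tx": 12.8, "ty": 5.7, "tz": 0, "ax": 0, "ay": 0, "az": 5}, {"tx": 12.8, "ty": 5.7, "tz": 0, "ax": 0, "ay": 0, "az": 5}, {"tx": 12.8, "ty": 5.7, "tz": 0, "ax": 0, "ay": 0, "az": 5}, {"tx": 12.8, "ty": 5.7, "tz": 0, "ax": 0, "ay": 0, "az": 5}, {"tx": 12.8, "ty": 5.7, "tz": 0, "ax": 0, "ay": 0, "az": 5}, {"tx": 12.8, "ty": 5.7, "tz": 0, "ax": 0, "ay": 0, "az": 5}])

```text
t: 5.95
eef_pos: [0.429, 0.1356, 0.114]
ee_rot: [-0.001, 0.388, 0.922, -0.001]
contact_force: [-7.8, -3.9, 8.5]
finger_gap: 0.0173
grasp_force: 15.0
```

apply_moves(deltas=[{"tx": 12.8, "ty": 5.7, "tz": 0, "ax": 0, "ay": 0, "az": 5}, {"tx": 12.8, "ty": 5.7, "tz": 0, "ax": 0, "ay": 0, "az": 5}, {"tx": 12.8, "ty": 5.7, "tz": 0, "ax": 0, "ay": 0, "az": 5}, {"tx": 12.8, "ty": 5.7, "tz": 0, "ax": 0, "ay": 0, "az": 5}, {"tx": 12.8, "ty": 5.7, "tz": 0, "ax": 0, "ay": 0, "az": 5}, {"tx": 12.8, "ty": 5.7, "tz": 0, "ax": 0, "ay": 0, "az": 5}, {"tx": 12.8, "ty": 5.7, "tz": 0, "ax": 0, "ay": 0, "az": 5}, {"tx": 12.8, "ty": 5.7, "tz": 0, "ax": 0, "ay": 0, "az": 5}, {"tx": 12.8, "ty": 5.7, "tz": 0, "ax": 0, "ay": 0, "az": 5}, {"tx": 0, "ty": 0, "tz": 0, "ax": 0, "ay": 0, "az": 0}, {"tx": 0, "ty": 0, "tz": 0, "ax": 0, "ay": 0, "az": 0}])

```text
t: 7.05
eef_pos: [0.4273, 0.26, 0.114]
ee_rot: [-0.002, 0.71, 0.705, -0.001]
contact_force: [-13.0, 5.9, 9.7]
finger_gap: 0.0173
grasp_force: 15.0
```

```bash
python3 - <<'E'
from h import *
s=read_state();print(s['t'],s['eef_pos'],s['ee_rot'],s['finger_gap'],np.degrees(s['qpos']).round(1))
c=snap('scene','s2.png'); a=cv2.imread('pics/s2.png')
cv2.imwrite('pics/s2c.png',cv2.resize(a[140:320,240:440],None,fx=3.3,fy=3.3,interpolation=cv2.INTER_CUBIC))
E
```

```text
7.05 [0.42726163 0.26003633 0.11397578] [-0.00207688  0.70962496  0.70457566 -0.00111392] 0.017287633279915504 [17.8 22.9 99.1  0.2 58.2 18.1]
```

View pics/s2c.png

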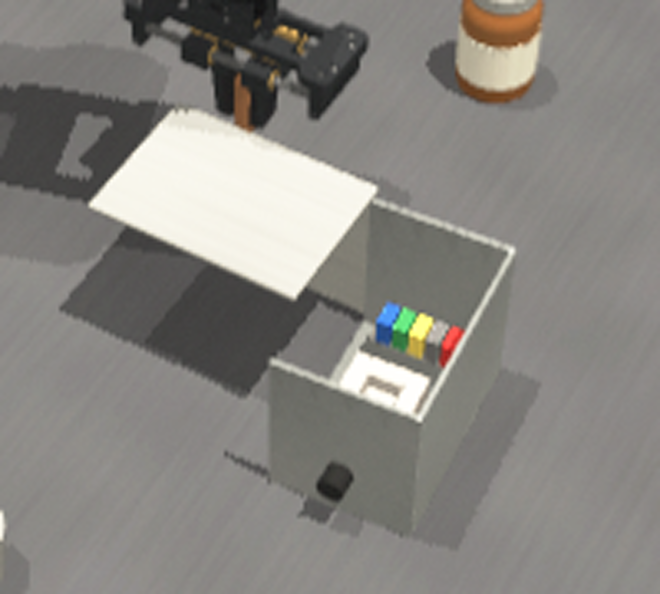

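The door stands open at about 97°, and the white socket is visible through the top at crop (382,388). Release, rise, and measure the box and socket.

apply_moves(deltas=[{"tx": 0, "ty": 0, "tz": 0, "ax": 0, "ay": 0, "az": 0}, {"tx": 0, "ty": 0, "tz": 0, "ax": 0, "ay": 0, "az": 0}, {"tx": 0, "ty": 0, "tz": 0, "ax": 0, "ay": 0, "az": 0}, {"tx": 0, "ty": 0, "tz": 0, "ax": 0, "ay": 0, "az": 0}, {"tx": 0, "ty": 0, "tz": 0, "ax": 0, "ay": 0, "az": 0}], fingers=0.2)

```text
t: 7.6
eef_pos: [0.4294, 0.2586, 0.1137]
ee_rot: [0.0, 0.71, 0.704, -0.0]
contact_force: [-0.1, -0.5, 0.3]
finger_gap: 0.0526
grasp_force: 0.0
```

apply_moves(deltas=[{"tx": 0, "ty": 0, "tz": -25, "ax": 0, "ay": 0, "az": 0}, {"tx": 0, "ty": 0, "tz": -25, "ax": 0, "ay": 0, "az": 0}, {"tx": 0, "ty": 0, "tz": -25, "ax": 0, "ay": 0, "az": 0}, {"tx": 0, "ty": 0, "tz": -25, "ax": 0, "ay": 0, "az": 0}, {"tx": 0, "ty": 0, "tz": -25, "ax": 0, "ay": 0, "az": 0}, {"tx": 0, "ty": 0, "tz": -25, "ax": 0, "ay": 0, "az": 0}, {"tx": 0, "ty": 0, "tz": -25, "ax": 0, "ay": 0, "az": 0}])

```text
t: 8.3
eef_pos: [0.4292, 0.2587, 0.2898]
ee_rot: [0.0, 0.71, 0.704, 0.0]
contact_force: [0.8, -0.7, -0.7]
finger_gap: 0.0529
grasp_force: 0.0
```

```bash
python3 - <<'E'
from h import *
s=read_state();print(s['t'],s['eef_pos'],s['ee_rot'],s['finger_gap'],np.degrees(s['qpos']).round(1))
c=snap('scene','s3.png')
g=lambda p,z: onz(c,np.array(p)/3.3+[240,140],z)[:,:2]
q=g([[272,361],[420,418],[515,248],[375,200]],.15)
print('FR BR BL FL',q.round(4).tolist(),'mean',q.mean(0))
for i,j in((0,1),(3,2),(0,3),(1,2)): d=q[j]-q[i]; print(np.linalg.norm(d).round(4),np.degrees(np.arctan2(d[1],d[0])).round(1))
print('hole',g([[382,386]],.07), 'roof',g([[90,206],[297,297],[376,188],[172,110]],.156).round(4).tolist())
E
```

```text
8.3 [0.42921065 0.25865452 0.28978786] [2.98738784e-05 7.09797869e-01 7.04405411e-01 2.83917178e-05] 0.05289346320726481 [17.7 13.  84.6 -0.  82.4 18.1]
FR BR BL FL [[0.5912, 0.0207], [0.7071, 0.029], [0.6948, 0.2065], [0.5803, 0.1969]] mean [0.64335889 0.11325888]
0.1162 4.1
0.115 4.8
0.1766 93.6
0.1779 94.0
hole [[0.64428814 0.09638659]] roof [[0.3973, 0.0769], [0.5793, 0.0777], [0.5774, 0.2033], [0.3966, 0.1964]]
```

apply_moves(deltas=[{"tx": 0, "ty": 0, "tz": 0, "ax": 0, "ay": 0, "az": 8.55}, {"tx": 0, "ty": 0, "tz": 0, "ax": 0, "ay": 0, "az": 8.55}, {"tx": 0, "ty": 0, "tz": 0, "ax": 0, "ay": 0, "az": 8.55}, {"tx": 0, "ty": 0, "tz": 0, "ax": 0, "ay": 0, "az": 8.55}, {"tx": 0, "ty": 0, "tz": 0, "ax": 0, "ay": 0, "az": 8.55}, {"tx": 0, "ty": 0, "tz": 0, "ax": 0, "ay": 0, "az": 8.55}, {"tx": 0, "ty": 0, "tz": 0, "ax": 0, "ay": 0, "az": 8.55}, {"tx": 0, "ty": 0, "tz": 0, "ax": 0, "ay": 0, "az": 8.55}, {"tx": 0, "ty": 0, "tz": 0, "ax": 0, "ay": 0, "az": 8.55}, {"tx": 0, "ty": 0, "tz": 0, "ax": 0, "ay": 0, "az": 8.55}])

```text
t: 9.35
eef_pos: [0.4293, 0.2587, 0.2884]
ee_rot: [0.0, 0.999, 0.032, -0.0]
contact_force: [0.4, 0.2, -0.1]
finger_gap: 0.0528
grasp_force: 0.0
```

apply_moves(deltas=[{"tx": 25.4, "ty": 22.3, "tz": 7.5, "ax": 0, "ay": 0, "az": 0}, {"tx": 25.4, "ty": 22.3, "tz": 7.5, "ax": 0, "ay": 0, "az": 0}, {"tx": 25.4, "ty": 22.3, "tz": 7.5, "ax": 0, "ay": 0, "az": 0}, {"tx": 25.4, "ty": 22.3, "tz": 7.5, "ax": 0, "ay": 0, "az": 0}, {"tx": 25.4, "ty": 22.3, "tz": 7.5, "ax": 0, "ay": 0, "az": 0}, {"tx": 25.4, "ty": 22.3, "tz": 7.5, "ax": 0, "ay": 0, "az": 0}, {"tx": 25.4, "ty": 22.3, "tz": 7.5, "ax": 0, "ay": 0, "az": 0}, {"tx": 25.4, "ty": 22.3, "tz": 7.5, "ax": 0, "ay": 0, "az": 0}, {"tx": 0, "ty": 0, "tz": 0, "ax": 0, "ay": 0, "az": 0}, {"tx": 0, "ty": 0, "tz": 0, "ax": 0, "ay": 0, "az": 0}])

```text
t: 10.35
eef_pos: [0.6446, 0.095, 0.2279]
ee_rot: [-0.0, 0.999, 0.035, -0.001]
contact_force: [0.5, 0.3, -0.6]
finger_gap: 0.0532
grasp_force: 0.0
```

```bash
python3 - <<'E'
from h import *
s=read_state();print(s['t'],s['eef_pos'],s['ee_rot'],np.degrees(s['qpos']).round(1))
w=snap('wrist','w3.png'); np.savez('w3.npz',**{k:np.array(v) for k,v in w.items()})
print(proj(w,[[.6445,.0945,.07]]))
E
```

```text
10.35 [0.64456027 0.09501006 0.22788579] [-1.40652276e-04  9.99381901e-01  3.51477378e-02 -6.58306150e-04] [-1.9 34.9 61.8  0.  83.3 84.1]
[[310.81681062 216.83492577]]
```

View pics/w3.png

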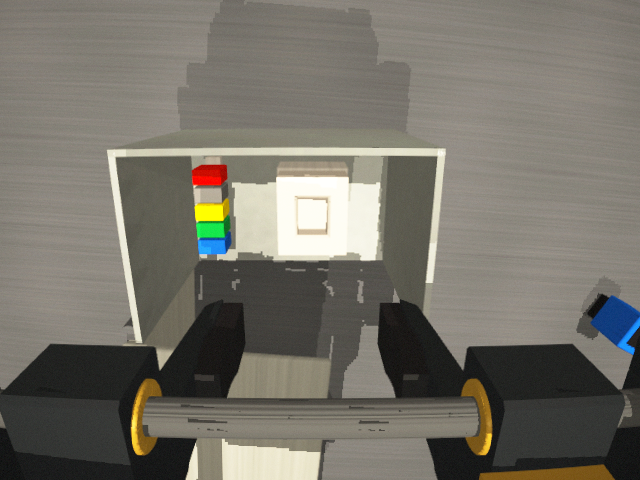

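The socket block is at about (278–347, 175–255) and its hole at (295–329, 196–235), close to the prediction of (311,217). I'll refine it numerically and compute the relay target in the same frame.

```bash
python3 - <<'E'
from h import *
w=dict(np.load('w3.npz')); g=cv2.cvtColor(w['color'],cv2.COLOR_RGB2GRAY).astype(float)
def edges(line,thr=12):
    d=np.diff(line); return [(i+.5,round(v)) for i,v in enumerate(d) if abs(v)>thr]
print('row ',[(a+260,b) for a,b in edges(g[211:220,260:365].mean(0),6)])
for r in((240,250),(186,192)): print('row',r,[(a+260,b) for a,b in edges(g[r[0]:r[1],260:365].mean(0),6)])
print('colmid',[(a+155,b) for a,b in edges(g[155:265,305:320].mean(1),5)])
for r in((282,290),(334,343)): print('col',r,[(a+155,b) for a,b in edges(g[155:265,r[0]:r[1]].mean(1),5)])
c=onz(w,[[295,196],[329,196],[329,235],[295,235]],.07)[:,:2];print(c.round(4),c.mean(0))
E
```

```text
row  [(276.5, 24), (277.5, 8), (295.5, -14), (297.5, 19), (325.5, -13), (326.5, -43), (327.5, 38), (329.5, 9), (347.5, -6)]
row (240, 250) [(276.5, 10), (277.5, 21)]
row (186, 192) [(275.5, 16), (276.5, 12), (347.5, -12), (348.5, -17), (350.5, 12)]
colmid [(155.5, -53), (160.5, 11), (161.5, 13), (167.5, 16), (168.5, 12), (169.5, -11), (170.5, -16), (173.5, 7), (174.5, 23), (175.5, 8), (176.5, 61), (177.5, 8), (194.5, -6), (195.5, -14), (196.5, -25), (197.5, -26), (198.5, 31), (199.5, 37), (227.5, -7), (228.5, -33), (229.5, -20), (233.5, 19), (234.5, 37), (254.5, -16), (255.5, -13), (259.5, -60), (260.5, -47), (261.5, -32), (262.5, -17)]
col (282, 290) [(155.5, -56), (160.5, 10), (161.5, 14), (166.5, 9), (167.5, 16), (168.5, 7), (169.5, -10), (170.5, -16), (174.5, 25), (175.5, 18), (176.5, 57), (177.5, 7), (254.5, -18), (255.5, -16), (259.5, -73), (260.5, -56), (261.5, -18), (262.5, -8)]
col (334, 343) [(155.5, -59), (160.5, 8), (161.5, 15), (167.5, 15), (168.5, 12), (169.5, -11), (170.5, -17), (175.5, 23), (176.5, 71), (177.5, 7), (254.5, -40), (255.5, -43), (259.5, -52), (260.5, -29)]
[[0.6595 0.1072]
 [0.6612 0.0823]
 [0.6313 0.0798]
 [0.6295 0.1054]] [0.64537075 0.09367758]
```

apply_moves(deltas=[{"tx": -19, "ty": 34.4, "tz": 0, "ax": 0, "ay": 0, "az": 0}, {"tx": -19, "ty": 34.4, "tz": 0, "ax": 0, "ay": 0, "az": 0}, {"tx": -19, "ty": 34.4, "tz": 0, "ax": 0, "ay": 0, "az": 0}, {"tx": -19, "ty": 34.4, "tz": 0, "ax": 0, "ay": 0, "az": 0}, {"tx": -19, "ty": 34.4, "tz": 0, "ax": 0, "ay": 0, "az": 0}, {"tx": -19, "ty": 34.4, "tz": 0, "ax": 0, "ay": 0, "az": 0}, {"tx": -19, "ty": 34.4, "tz": 0, "ax": 0, "ay": 0, "az": 0}, {"tx": -19, "ty": 34.4, "tz": 0, "ax": 0, "ay": 0, "az": 0}, {"tx": -19, "ty": 34.4, "tz": 5, "ax": 0, "ay": 0, "az": 0}, {"tx": -19, "ty": 34.4, "tz": 5, "ax": 0, "ay": 0, "az": 0}, {"tx": -19, "ty": 34.4, "tz": 10, "ax": 0, "ay": 0, "az": 0}, {"tx": -19, "ty": 34.4, "tz": 10, "ax": 0, "ay": 0, "az": 0}, {"tx": 0, "ty": 0, "tz": 0, "ax": 0, "ay": 0, "az": 0}, {"tx": 0, "ty": 0, "tz": 0, "ax": 0, "ay": 0, "az": 0}])

```text
t: 11.8
eef_pos: [0.4465, -0.332, 0.1992]
ee_rot: [0.0, 0.999, 0.035, 0.0]
contact_force: [-0.4, 0.5, -0.1]
finger_gap: 0.053
grasp_force: 0.0
```

```bash
python3 - <<'E'
from h import *
s=read_state();print(s['t'],s['eef_pos'],s['ee_rot'],np.degrees(s['qpos']).round(1))
w=snap('wrist','w4.png'); np.savez('w4.npz',**{k:np.array(v) for k,v in w.items()})
hsv=cv2.cvtColor(w['color'],cv2.COLOR_RGB2HSV)
m=cv2.inRange(hsv,(5,150,60),(20,255,255)); m[330:]=0
cs,_=cv2.findContours(m,cv2.RETR_EXTERNAL,cv2.CHAIN_APPROX_NONE); k=max(cs,key=cv2.contourArea)
print(cv2.boundingRect(k),cv2.approxPolyDP(k,4,True)[:,0].tolist())
x,y,a,b=cv2.boundingRect(k); v=hsv[y:y+b,x:x+a,2]; dark=((v<60)&(cv2.erode(cv2.drawContours(np.zeros(m.shape,np.uint8),[k],-1,255,-1),None,iterations=2)[y:y+b,x:x+a]>0))
yy,xx=np.nonzero(dark); print(dark.sum(),cv2.minAreaRect(np.column_stack([xx+x,yy+y]).astype(np.float32)) if len(xx) else '')
E
```

```text
11.8 [ 0.44652116 -0.33204418  0.19919932] [4.92384583e-05 9.99375003e-01 3.53487353e-02 2.61744366e-04] [-48.7  23.7  83.7   0.   72.6  37.2]
(292, 187, 45, 64) [[299, 187], [292, 244], [297, 200], [329, 201], [336, 205], [328, 250], [336, 206], [333, 192]]
0
```

View pics/w4.png

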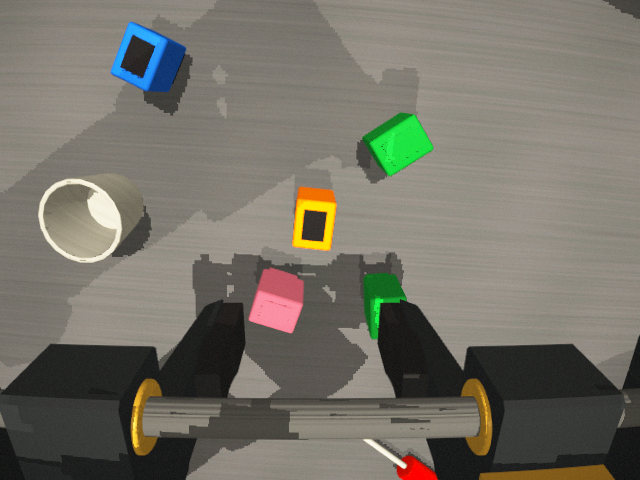

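The orange relay's top face is at about (292–336, 200–250) and slightly turned. The pink and green blocks lie behind it. Get its exact pose and the blocks' clearance.

```bash
python3 - <<'E'
from h import *
w=dict(np.load('w4.npz')); hsv=cv2.cvtColor(w['color'],cv2.COLOR_RGB2HSV)
print([hsv[r,314].tolist() for r in(190,196,204,245,248)],hsv[222,296].tolist())
H=hsv[...,0].astype(int)
m=((H>=19)&(H<30)&(hsv[...,1]>150)&(hsv[...,2]>200)).astype(np.uint8)
m[:180]=0;m[260:]=0;m[:,:270]=0;m[:,360:]=0
ys,xs=np.nonzero(m);hull=cv2.convexHull(np.column_stack([xs,ys]).astype(np.int32))
P=onz(w,hull[:,0].astype(float),.06)[:,:2]*1000
print(len(xs),cv2.minAreaRect(P.astype(np.float32)),cv2.minAreaRect(hull.astype(np.float32)))
d=(hsv[...,2]<60).astype(np.uint8); d[:205]=0;d[245:]=0;d[:,:295]=0;d[:,335:]=0
ys,xs=np.nonzero(d);P=onz(w,np.column_stack([xs,ys]),.06)[:,:2]*1000
print('dark',cv2.minAreaRect(P.astype(np.float32)))
for nm,lo,hi in(('green',50,75),('pink',160,180)):
    mm=cv2.inRange(hsv,(lo,60,60),(hi,255,255)); cs,_=cv2.findContours(mm,0,1)
    for k in cs:
        if cv2.contourArea(k)>300: print(nm,onz(w,cv2.boxPoints(cv2.minAreaRect(k)),.035)[:,:2].round(3).tolist())
E
```

```text
[[14, 255, 242], [14, 255, 243], [27, 255, 255], [27, 255, 255], [22, 255, 255]] [25, 255, 255]
1135 ((446.39520263671875, -334.5685119628906), (26.981243133544922, 35.01386642456055), 87.62939453125) ((313.8719482421875, 224.15243530273438), (38.651039123535156, 47.816856384277344), 6.34019136428833)
dark ((445.6579895019531, -334.5882263183594), (14.690260887145996, 20.818132400512695), 87.58868408203125)
green [[0.402, -0.377], [0.404, -0.412], [0.344, -0.421], [0.341, -0.384]]
green [[0.507, -0.363], [0.531, -0.397], [0.504, -0.42], [0.478, -0.386]]
pink [[0.353, -0.285], [0.404, -0.298], [0.393, -0.336], [0.341, -0.325]]
```

apply_moves(deltas=[{"tx": -0.5, "ty": 2.6, "tz": 0, "ax": 0, "ay": 0, "az": 6.45}, {"tx": 0, "ty": 0, "tz": 25, "ax": 0, "ay": 0, "az": 0}, {"tx": 0, "ty": 0, "tz": 25, "ax": 0, "ay": 0, "az": 0}, {"tx": 0, "ty": 0, "tz": 25, "ax": 0, "ay": 0, "az": 0}, {"tx": 0, "ty": 0, "tz": 25, "ax": 0, "ay": 0, "az": 0}, {"tx": 0, "ty": 0, "tz": 20, "ax": 0, "ay": 0, "az": 0}, {"tx": 0, "ty": 0, "tz": 18, "ax": 0, "ay": 0, "az": 0}, {"tx": 0, "ty": 0, "tz": 15, "ax": 0, "ay": 0, "az": 0}, {"tx": 0, "ty": 0, "tz": 10, "ax": 0, "ay": 0, "az": 0}, {"tx": 0, "ty": 0, "tz": 0, "ax": 0, "ay": 0, "az": 0}, {"tx": 0, "ty": 0, "tz": 0, "ax": 0, "ay": 0, "az": 0}])

```text
t: 12.95
eef_pos: [0.4468, -0.3351, 0.0365]
ee_rot: [0.0, 1.0, -0.02, 0.0]
contact_force: [0.3, 0.5, -0.2]
finger_gap: 0.0534
grasp_force: 0.0
```

apply_moves(deltas=[{"tx": 0, "ty": 0, "tz": 0, "ax": 0, "ay": 0, "az": 0}, {"tx": 0, "ty": 0, "tz": 0, "ax": 0, "ay": 0, "az": 0}, {"tx": 0, "ty": 0, "tz": 0, "ax": 0, "ay": 0, "az": 0}, {"tx": 0, "ty": 0, "tz": 0, "ax": 0, "ay": 0, "az": 0}, {"tx": 0, "ty": 0, "tz": 0, "ax": 0, "ay": 0, "az": 0}, {"tx": 0, "ty": 0, "tz": 0, "ax": 0, "ay": 0, "az": 0}], fingers=-1, force=25)

```text
t: 13.55
eef_pos: [0.4463, -0.3355, 0.036]
ee_rot: [0.0, 1.0, -0.021, 0.0]
contact_force: [0.1, 1.2, 3.0]
finger_gap: 0.0277
grasp_force: 24.7
```

apply_moves(deltas=[{"tx": 0, "ty": 0, "tz": -12, "ax": 0, "ay": 0, "az": 0}, {"tx": 0, "ty": 0, "tz": -25, "ax": 0, "ay": 0, "az": 0}, {"tx": 0, "ty": 0, "tz": -25, "ax": 0, "ay": 0, "az": 0}, {"tx": 0, "ty": 0, "tz": -25, "ax": 0, "ay": 0, "az": 0}, {"tx": 0, "ty": 0, "tz": -25, "ax": 0, "ay": 0, "az": 0}, {"tx": 0, "ty": 0, "tz": -25, "ax": 0, "ay": 0, "az": 0}, {"tx": 0, "ty": 0, "tz": -25, "ax": 0, "ay": 0, "az": 0}, {"tx": 0, "ty": 0, "tz": -25, "ax": 0, "ay": 0, "az": 0}, {"tx": 0, "ty": 0, "tz": -5, "ax": 0, "ay": 0, "az": -6.2}])

```text
t: 14.45
eef_pos: [0.4466, -0.3358, 0.2313]
ee_rot: [0.002, 0.999, 0.034, 0.002]
contact_force: [0.3, 0.2, -1.9]
finger_gap: 0.0282
grasp_force: 24.7
```

apply_moves(deltas=[{"tx": 18.9, "ty": -34.6, "tz": 0, "ax": 0, "ay": 0, "az": 0}, {"tx": 18.9, "ty": -34.6, "tz": 0, "ax": 0, "ay": 0, "az": 0}, {"tx": 18.9, "ty": -34.6, "tz": 0, "ax": 0, "ay": 0, "az": 0}, {"tx": 18.9, "ty": -34.6, "tz": 0, "ax": 0, "ay": 0, "az": 0}, {"tx": 18.9, "ty": -34.6, "tz": 0, "ax": 0, "ay": 0, "az": 0}, {"tx": 18.9, "ty": -34.6, "tz": 0, "ax": 0, "ay": 0, "az": 0}, {"tx": 18.9, "ty": -34.6, "tz": 0, "ax": 0, "ay": 0, "az": 0}, {"tx": 18.9, "ty": -34.6, "tz": 0, "ax": 0, "ay": 0, "az": 0}, {"tx": 18.9, "ty": -34.6, "tz": 0, "ax": 0, "ay": 0, "az": 0}, {"tx": 18.9, "ty": -34.6, "tz": 0, "ax": 0, "ay": 0, "az": 0}, {"tx": 18.9, "ty": -34.6, "tz": 0, "ax": 0, "ay": 0, "az": 0}, {"tx": 18.9, "ty": -34.6, "tz": 0, "ax": 0, "ay": 0, "az": 0}, {"tx": 0, "ty": 0, "tz": 0, "ax": 0, "ay": 0, "az": 0}, {"tx": 0, "ty": 0, "tz": 0, "ax": 0, "ay": 0, "az": 0}, {"tx": 0, "ty": 0, "tz": 0, "ax": 0, "ay": 0, "az": 0}])

```text
t: 15.95
eef_pos: [0.6445, 0.0931, 0.228]
ee_rot: [0.0, 0.999, 0.033, -0.0]
contact_force: [0.2, -0.2, -0.7]
finger_gap: 0.0279
grasp_force: 24.7
```

```bash
python3 - <<'E'
from h import *
s=read_state();print(s['t'],s['eef_pos'],s['ee_rot'],s['finger_gap'],s['grasp_force'])
w=snap('wrist','w5.png'); np.savez('w5.npz',**{k:np.array(v) for k,v in w.items()})
a=cv2.imread('pics/w5.png'); cv2.imwrite('pics/w5c.png',cv2.resize(a[140:400,180:440],None,fx=2.3,fy=2.3,interpolation=cv2.INTER_CUBIC))
p=np.array(s['eef_pos']); Rm=R.from_rotvec([0,0,np.radians(3.8)]).as_matrix()
for z,hx,hy in((p[2]-.036,13,10),(p[2]-.021,18,14),(p[2]+.024,18,14)):
    print(proj(w,[p*[1,1,0]+[0,0,z]+Rm@np.array([i*hx/1e3,j*hy/1e3,0]) for i,j in((1,1),(1,-1),(-1,-1),(-1,1))]).round(1).tolist())
E
```

```text
15.95 [0.64454573 0.09308007 0.22801657] [ 1.25783663e-04  9.99460227e-01  3.28516081e-02 -1.05899998e-04] 0.027904617439528174 24.68699309974909
[[288.2, 260.5], [331.5, 260.5], [330.7, 310.7], [289.2, 310.8]]
[[276.8, 262.5], [342.8, 262.4], [340.9, 336.2], [279.1, 336.3]]
[[266.5, 313.8], [352.9, 313.6], [349.3, 403.1], [270.5, 403.3]]
```

View pics/w5c.png

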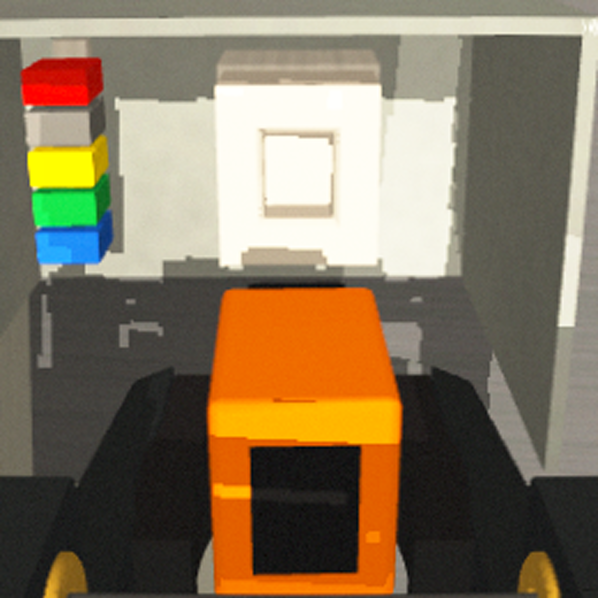

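In the crop the relay's lower front edge spans columns 222–374 and is centred under the hole at (262–337, 129–216). Refine the hole centre in this view.

```bash
python3 - <<'E'
from h import *
w=dict(np.load('w5.npz')); g=cv2.cvtColor(w['color'],cv2.COLOR_RGB2GRAY).astype(float)
ed=lambda l,o,t=6:[(i+o+.5,round(v)) for i,v in enumerate(np.diff(l)) if abs(v)>t]
print(ed(g[205:222,265:360].mean(0),265)); print(ed(g[165:262,303:318].mean(1),165))
r=g.copy()
H=cv2.cvtColor(w['color'],cv2.COLOR_RGB2HSV); m=cv2.inRange(H,(4,150,60),(30,255,255))
for y in(270,280,290,300,310,318): x=np.nonzero(m[y,240:380])[0]+240; print(y,x.min(),x.max(),(x.min()+x.max())/2)
for q in([[310,215],[310,216]],): print(onz(w,q,.07))
E
```

```text
[(273.5, 20), (274.5, 11), (293.5, -17), (294.5, 19), (295.5, 12), (323.5, -28), (325.5, 16), (344.5, -15), (346.5, 7)]
[(167.5, 16), (168.5, 12), (169.5, -10), (170.5, -16), (174.5, 24), (175.5, 6), (176.5, 59), (177.5, 9), (195.5, -14), (196.5, -26), (197.5, -25), (198.5, 27), (199.5, 40), (227.5, -7), (228.5, -33), (229.5, -21), (233.5, 20), (234.5, 36), (247.5, -31), (248.5, -41), (253.5, -8), (254.5, -31), (255.5, -14), (259.5, -36), (260.5, -20)]
270 276 342 309.0
280 275 344 309.5
290 273 347 310.0
300 272 350 311.0
310 270 353 311.5
318 269 354 311.5
[[0.64599916 0.09318776 0.07      ]
 [0.64523066 0.09313839 0.07      ]]
```

apply_moves(deltas=[{"tx": 0.8, "ty": 0.3, "tz": 15, "ax": 0, "ay": 0, "az": 0}, {"tx": 0, "ty": 0, "tz": 20, "ax": 0, "ay": 0, "az": 0}, {"tx": 0, "ty": 0, "tz": 20, "ax": 0, "ay": 0, "az": 0}, {"tx": 0, "ty": 0, "tz": 20, "ax": 0, "ay": 0, "az": 0}, {"tx": 0, "ty": 0, "tz": 20, "ax": 0, "ay": 0, "az": 0}, {"tx": 0, "ty": 0, "tz": 13, "ax": 0, "ay": 0, "az": 0}, {"tx": 0, "ty": 0, "tz": 0, "ax": 0, "ay": 0, "az": 0}, {"tx": 0, "ty": 0, "tz": 0, "ax": 0, "ay": 0, "az": 0}])

```text
t: 16.8
eef_pos: [0.646, 0.0934, 0.1206]
ee_rot: [0.0, 0.999, 0.033, 0.001]
contact_force: [-0.6, 1.1, -0.9]
finger_gap: 0.0275
grasp_force: 24.7
```

```bash
python3 - <<'E'
from h import *
s=read_state();print(s['t'],s['eef_pos'],s['ee_rot'],s['contact_force'])
w=snap('wrist','w6.png'); np.savez('w6.npz',**{k:np.array(v) for k,v in w.items()})
a=cv2.imread('pics/w6.png'); cv2.imwrite('pics/w6c.png',cv2.resize(a[160:340,210:410],None,fx=3.3,fy=3.3,interpolation=cv2.INTER_CUBIC))
p=np.array(s['eef_pos']); Rm=R.from_rotvec([0,0,np.radians(3.8)]).as_matrix()
f=lambda o,z,hx,hy: proj(w,[o*[1,1,0]+[0,0,z]+Rm@np.array([i*hx/1e3,j*hy/1e3,0]) for i,j in((1,1),(1,-1),(-1,-1),(-1,1))]).round(1).tolist()
print('foot',f(p,p[2]-.036,13,10));print('body',f(p,p[2]-.021,18,14));print('hole',f(np.array([.6453,.0932,0]),.07,14.5,11.5));print('block',f(np.array([.6453,.0932,0]),.07,30,26))
E
```

```text
16.8 [0.6459781  0.0933669  0.12063739] [3.58321614e-05 9.99453900e-01 3.30398236e-02 5.21063197e-04] [-0.64742509  1.10235006 -0.86255581]
foot [[288.2, 260.6], [331.6, 260.5], [330.7, 310.8], [289.2, 310.9]]
body [[276.8, 262.5], [342.8, 262.4], [340.9, 336.3], [279.1, 336.4]]
hole [[286.8, 248.3], [333.5, 248.2], [332.5, 301.1], [288.0, 301.2]]
block [[256.2, 218.0], [364.0, 217.9], [359.4, 327.2], [261.2, 327.4]]
```

View pics/w6c.png

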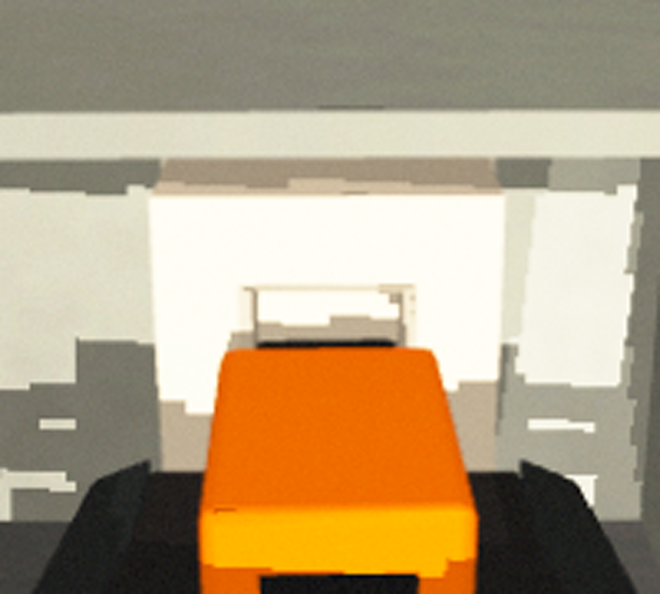

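The hole's visible edges run from column 283 to 335 with a centre of about 309.2. The foot's front edge (288–331) is also centred at 309.2. Fore–aft there may be a small lag of 1 mm or less, so I shift by 0.6 mm and lower gently.

apply_moves(deltas=[{"tx": 0.6, "ty": 0, "tz": 5, "ax": 0, "ay": 0, "az": 0}, {"tx": 0, "ty": 0, "tz": 4, "ax": 0, "ay": 0, "az": 0}, {"tx": 0, "ty": 0, "tz": 3, "ax": 0, "ay": 0, "az": 0}, {"tx": 0, "ty": 0, "tz": 2, "ax": 0, "ay": 0, "az": 0}, {"tx": 0, "ty": 0, "tz": 2, "ax": 0, "ay": 0, "az": 0}, {"tx": 0, "ty": 0, "tz": 2, "ax": 0, "ay": 0, "az": 0}, {"tx": 0, "ty": 0, "tz": 0, "ax": 0, "ay": 0, "az": 0}])

```text
t: 17.55
eef_pos: [0.6462, 0.0939, 0.1014]
ee_rot: [-0.0, 0.999, 0.033, -0.0]
contact_force: [-0.1, -0.3, -1.5]
finger_gap: 0.028
grasp_force: 24.7
```

The foot is about 4–5 mm into the hole with no force. Continue down.

apply_moves(deltas=[{"tx": 0, "ty": 0, "tz": 2, "ax": 0, "ay": 0, "az": 0}, {"tx": 0, "ty": 0, "tz": 2, "ax": 0, "ay": 0, "az": 0}, {"tx": 0, "ty": 0, "tz": 2, "ax": 0, "ay": 0, "az": 0}, {"tx": 0, "ty": 0, "tz": 2, "ax": 0, "ay": 0, "az": 0}, {"tx": 0, "ty": 0, "tz": 1.5, "ax": 0, "ay": 0, "az": 0}, {"tx": 0, "ty": 0, "tz": 0, "ax": 0, "ay": 0, "az": 0}])

```text
t: 18.15
eef_pos: [0.6462, 0.0939, 0.0919]
ee_rot: [-0.0, 0.999, 0.033, -0.0]
contact_force: [0.3, 0.8, -0.9]
finger_gap: 0.028
grasp_force: 24.7
```

apply_moves(deltas=[{"tx": 0, "ty": 0, "tz": 0.7, "ax": 0, "ay": 0, "az": 0}, {"tx": 0, "ty": 0, "tz": 0.7, "ax": 0, "ay": 0, "az": 0}, {"tx": 0, "ty": 0, "tz": 0, "ax": 0, "ay": 0, "az": 0}])

```text
t: 18.45
eef_pos: [0.6464, 0.0939, 0.0912]
ee_rot: [0.0, 0.999, 0.033, 0.0]
contact_force: [-0.9, 0.1, 1.4]
finger_gap: 0.0276
grasp_force: 24.7
```

apply_moves(deltas=[{"tx": 0, "ty": 0, "tz": 0.8, "ax": 0, "ay": 0, "az": 0}, {"tx": 0, "ty": 0, "tz": 0.7, "ax": 0, "ay": 0, "az": 0}, {"tx": 0, "ty": 0, "tz": 0, "ax": 0, "ay": 0, "az": 0}, {"tx": 0, "ty": 0, "tz": 0, "ax": 0, "ay": 0, "az": 0}])

```text
t: 18.85
eef_pos: [0.6466, 0.0942, 0.0907]
ee_rot: [-0.0, 0.999, 0.033, 0.001]
contact_force: [-2.8, 2.1, 8.4]
finger_gap: 0.0277
grasp_force: 24.9
```

It is seated: the TCP stopped at 0.0907 (0.091 expected) with 8 N upward. Release and rise.

apply_moves(deltas=[{"tx": 0, "ty": 0, "tz": 0, "ax": 0, "ay": 0, "az": 0}, {"tx": 0, "ty": 0, "tz": 0, "ax": 0, "ay": 0, "az": 0}, {"tx": 0, "ty": 0, "tz": 0, "ax": 0, "ay": 0, "az": 0}, {"tx": 0, "ty": 0, "tz": 0, "ax": 0, "ay": 0, "az": 0}], fingers=0.1)

```text
t: 19.25
eef_pos: [0.6462, 0.0938, 0.0891]
ee_rot: [-0.0, 0.999, 0.033, -0.0]
contact_force: [-0.5, -0.2, -0.3]
finger_gap: 0.0485
grasp_force: 0.0
```

apply_moves(deltas=[{"tx": 0, "ty": 0, "tz": -10, "ax": 0, "ay": 0, "az": 0}, {"tx": 0, "ty": 0, "tz": -20, "ax": 0, "ay": 0, "az": 0}, {"tx": 0, "ty": 0, "tz": -25, "ax": 0, "ay": 0, "az": 0}, {"tx": 0, "ty": 0, "tz": -25, "ax": 0, "ay": 0, "az": 0}, {"tx": 0, "ty": 0, "tz": -25, "ax": 0, "ay": 0, "az": 0}, {"tx": 0, "ty": 0, "tz": -25, "ax": 0, "ay": 0, "az": 0}, {"tx": 0, "ty": 0, "tz": -10, "ax": 0, "ay": 0, "az": 0}, {"tx": 0, "ty": 0, "tz": 0, "ax": 0, "ay": 0, "az": 0}])

```text
t: 20.05
eef_pos: [0.6466, 0.0938, 0.2308]
ee_rot: [0.0, 0.999, 0.033, 0.001]
contact_force: [0.1, -0.1, -0.3]
finger_gap: 0.0485
grasp_force: 0.0
```

```bash
python3 - <<'E'
from h import *
s=read_state();print(s['t'],s['eef_pos'],s['contact_force'])
w=snap('wrist','w7.png'); c=snap('scene','s7.png')
a=cv2.imread('pics/w7.png');b=cv2.imread('pics/s7.png')
o=np.zeros((480,800,3),np.uint8);o[:,:400]=cv2.resize(a[100:340,210:410],None,fx=2,fy=2);o[:400,400:]=cv2.resize(b[130:330,240:440],None,fx=2,fy=2);cv2.imwrite('pics/f.png',o)
Rm=R.from_rotvec([0,0,np.radians(3.8)]).as_matrix()
print((proj(w,[np.array([.6456,.0932,.115])+Rm@np.array([i*.018,j*.014,0]) for i,j in((1,1),(1,-1),(-1,-1),(-1,1))])-[210,100])*2)
E
```

```text
20.05 [0.64664918 0.09382524 0.23081107] [ 0.13045761 -0.05185545 -0.25708029]
[[157.71709431 219.06525686]
 [245.54318103 218.98333051]
 [243.82989929 324.21656431]
 [159.56428864 324.31199558]]
```

View pics/f.png

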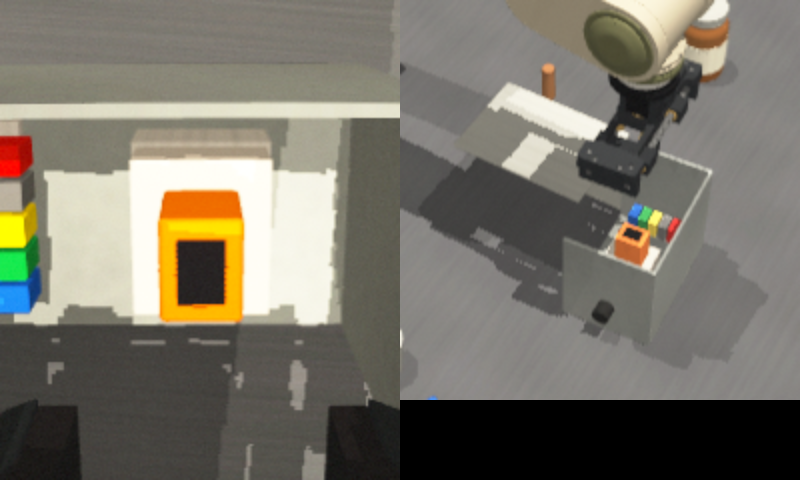

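The relay's top face is at (158–244, 219–321) in the crop. Fully home predicts (158–245, 219–324), so it's seated. The door is still open and the arm is clear of everything.

```bash
python3 -c "
from cell import job
print(job.job_done())"
```

```text
the job is handed in; nothing more can be done
None
```

The job is handed in after about 20 s of the 61 s: the door stands open at about 94–97°, the orange relay is fully home in the white socket and released, and the old relay, cup and jar were not touched.

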